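# Set the hand lamp in its bench holder and slide it on

## Robot

A 7-joint arm with a two-finger parallel gripper is mounted at the origin on a cart in front of the work surface, level with it; the furniture and walls round the work are solid. World frame = base frame: x ahead of the robot, y to its left, z up, the work surface at z = 0. Lengths are in m, angles in rad, forces in N, time in s.
With the tool pointing down it reaches from about 0.425 to 0.925 m from the base axis. Payload 6.8 kg.
Tool frame: the origin (TCP) lies at the very end of the fingers, on their centre line; the grasp point (between the pads) lies 19 mm behind it; z points along the fingers, y is the line along which they close (so a half turn about z gives the same grasp; the last joint's range is limited). The gripper opens to 85 mm and grips with 20 to 120 N. Pads are 22 mm wide; open, the fingers measure 114 mm over their backs; the gripper's body (76 mm by 85 mm) begins 54 mm behind the grasp point. The pads swing forward as they close: fully open they stand 13 mm farther back than shut.
Start: joints at [1.126, 0.477, 0.022, 1.555, -0.011, 1.109, -0.083], TCP at [0.223, -0.637, 0.231] pointing down, gripper open.
Joint ranges: [-2.96, 2.96], [-0.34, 2.1], [-1.41, 1.46], [0.24, 2.44], [-1.37, 4.51], [0.17, 1.92], [-2.96, 2.96]. Speed limits (rad/s): [2.39, 2.39, 3.14, 3.14, 3.14, 3.14, 3.14].

## Interface

Orientations are given as a unit quaternion [w, x, y, z].
In Python, from station import get_obs, read_camera, hand_in gives the robot as it stands.
- The arm moves only by the tool arm_command, never from a script. Its argument "commands" is one flat list of numbers, 7 for each row, row after row: the shift along the tool's x, y, z in m, then the turn, a rotation vector about the tool's x, y, z in degrees, then the opening, from 0 (shut) to 1 (fully open). In form: [tx, ty, tz, rx, ry, rz, fingers, tx, ty, tz, rx, ry, rz, fingers, ...]. A call has 1 to 8 rows; each row is the pose to reach, as a shift and turn from the pose commanded when the call began, along the tool's axes at that moment; what a row does not reach only later rows make up. A row lasts 1/10 s, in which the tool goes at most 50 mm and 8.59 degrees, less where a joint would pass 70% of its speed; a pose out of reach is approached as far as the arm can. A call with a gripper value outside its range is refused whole. The fingers move at their own pace and stop on an object; "force" is the grip in N (left out, the last holds). Time passes only in rows, so rows that repeat a pose let the fingers close. It gives the time, the measured TCP pose, the force, the opening and the grip force at its end, in the units of the state.
- get_obs(): the state, without advancing time (a new reading comes with each control period).
- read_camera(name): name is "scene" or "side" or "wrist"; returns a dict with "img" (400x640x3 uint8, red, green, blue), "camera_matrix" (3x3 intrinsics, pixels), "pose" (4x4, takes a point from camera to world coordinates). Camera axes: x right, y down, z forward; pixel columns grow to the right and rows downward; lengths in m; the calibration is good to about 2 mm. A picture is of the moment at which its call begins. There is no depth.
- hand_in(): hands the job in; it is judged then, once.
The state is a dict: "t": time; "q": joint angles; "joint_vel": joint speeds; "joint_torque": joint torques, N m; "eef_pos": TCP position; "tool_rot": TCP orientation; "contact_force": force on the tool from outside, world axes, zero at the start; "torque": the same for the moment, N m; "gripper_width": opening from 0.0 (shut) to 1.0 (fully open); "grasp_force": force on a finger pad.
Only numpy, scipy, OpenCV 4.12 (cv2) and the standard library are available. Lean on these libraries where they do the work, as an engineer would, in place of code of your own. Each camera call takes 0.05 s, during which the arm holds its last target. There are 200 camera calls.

## Task

Lay the orange hand lamp in its metal bench holder, switch side up and lens end towards the two steel stops, and let go of it. Then, with the lamp lying in the holder, slide the switch on its top fully over to on (towards the lens) by its little ridge, with the lamp ending up against the stops; do not lean hard on the switch. Leave the bottle, the wood block and the roll of tape where they are.

Things in the scene. Friction and masses are not known exactly. Their poses are not given: they have to be found in the camera images.
- lamp: Loose hand lamp, an orange box with black rubber ends, 130 x 42 x 30 mm (x, y, z), about 0.2 kg. Origin: centre of its underside; x along its length to the lens end, z up out of the face with the switch. It starts lying on the bench, switch up. Its top is flat at z = 30 mm but for the switch ridge. Grasp it across its 42 mm width near the middle.
- lamp_lens (a point): Centre of the round white lens on the lamp's +x end face, 65 mm ahead of the lamp's origin and 15 mm above its underside.
- lamp_switch (a joint): Slide switch in the lamp's top, in m: 0 = off (rear), 0.008 = on, slid along lamp +x towards the lens. A spring detent resists with up to about 5 N; short of the middle it springs back to off, past about 4 mm it snaps on by itself, to a hard end at 8 mm. A red mark shows ahead of the cap when off, a green one behind it when on.
- switch_ridge (a point): Foot of the white ridge on the grey switch cap, level with the lamp's flat top, on its centre line: 4 mm behind the lamp's centre when off, 4 mm ahead when on. The ridge stands 4 mm high, 3.5 mm thick along the lamp, 14 mm wide across. A loose lamp slides away (at 1 to 2 N) before the switch gives; braced against the stops it cannot.
- holder: Lamp holder fixed to the bench: aluminium plate 170 x 90 x 10 mm, origin at the centre of its underside, x along its length to the stops, z up. The lamp lies on the plate (underside 10 mm above the bench) between two pairs of black saddles 24 mm long, centred at x = -46 and +41 mm, 47 mm apart inside, with lips flaring to 66 mm outer width, top 32 mm above the bench; rear open.
- holder_stop (a point): Foot of the stop faces on the plate, on the centre line at holder x = +65 mm, 10 mm above the bench. Two steel stop lugs with a gap between them rise to 35 mm above the bench here; when the lamp's lens end touches them the lamp's origin is straight above the holder's origin.
- solvent: Bystander: white bottle with a red band, 58 mm across, 88 mm high, upright; origin at the centre of its foot.
- wood_block: Bystander: pine block 90 x 50 x 35 mm; origin at the centre of its underside.
- tape_roll: Bystander: black roll of tape lying flat, 63 mm across, 19 mm high; origin at the centre of its underside.
Mind the look-alikes: they are no part of the job. Of the things that look like the holder, take the one that is farthest to the robot's right at the start. What is shaped like the lamp but blue is not meant.

How it is judged:
On the way:
1. the lamp lies in the holder, lens end towards the stops and at most 30 mm short of them, let go, its switch still off (x of lamp in the frame of holder between -0.03 and 0.004 m and y of lamp in the frame of holder between -0.005 and 0.005 m and z of lamp in the frame of holder between 0.007 and 0.0135 m and angle between the x axis of lamp and the x axis of holder, either way round below 0.1 rad and x of lamp_lens in the frame of holder above 0.02 m and angle between lamp's own z axis and vertical below 0.07 rad and value of joint lamp_switch below 0.002 m and contact force between the fingers and lamp below 0.2 N), for 0.2 s.
At the end, for the whole second after the job is handed in: The lamp lies flat and released in the holder between the saddles, its lens end against the stops within 4 mm, at rest, and its switch is fully on (at least 7 of its 8 mm) (x of lamp in the frame of holder between -0.004 and 0.004 m and y of lamp in the frame of holder between -0.005 and 0.005 m and z of lamp in the frame of holder between 0.007 and 0.0135 m and angle between the x axis of lamp and the x axis of holder, either way round below 0.1 rad and x of lamp_lens in the frame of holder above 0.02 m and angle between lamp's own z axis and vertical below 0.07 rad and value of joint lamp_switch above 0.007 m and linear speed of lamp below 0.01 m/s and contact force between the fingers and lamp below 0.2 N); the robot touches nothing.
It fails at once if the switch is pushed or leaned on with more than 35 N (contact force between lamp_switch and the fingers above 35 N).
It fails at once if the white bottle is shifted by more than 25 mm (distance of solvent from where it was at the start of the episode above 0.025 m).
It fails at once if the wood block is shifted by more than 25 mm (distance of wood_block from where it was at the start of the episode above 0.025 m).
It fails at once if the roll of tape is shifted by more than 25 mm (distance of tape_roll from where it was at the start of the episode above 0.025 m).
It also fails if it takes over 53 s, if anything falls off the work surface, if the arm or the gripper's body presses on something with over 40 N, if the wrist force passes 120 N, or if a joint passes its speed limit or range.

## Working session

There is one attempt and no reset: what is moved stays moved. The work goes in short steps, Python scripts to look and compute and a tool call to move; the robot and the scene stay as the last step left them, time stands still between calls to the robot, and variables do not carry over. Pictures are saved under pics/ and viewed, at most 10 in all, crops included, and the job is handed in when it is done.

Besides the shell and the picture viewer there is one more tool, called after ">>>" by a JSON object that holds its "fn" and its "kwargs". arm_command: Moves the arm, as the interface text tells. Its arguments: {"type":"object","properties":{"commands":{"type":"array","items":{"type":"number"}},"force":{"type":"number"}},"required":["commands"]}

```bash
ls; mkdir -p pics; cat > h.py <<'E'
import numpy as np, cv2, json
from station import get_obs, read_camera, hand_in
def snap(name, tag):
    d=read_camera(name); cv2.imwrite(f'pics/{tag}.png', cv2.cvtColor(d['img'],cv2.COLOR_RGB2BGR))
    np.savez(f'pics/{tag}.npz',K=d['camera_matrix'],T=d['pose']); return d
def ray(tag,u,v,z):
    f=np.load(f'pics/{tag}.npz');K,T=f['K'],f['T']
    r=T[:3,:3]@np.linalg.inv(K)@np.array([u,v,1.]);c=T[:3,3]
    return c+r*(z-c[2])/r[2]
def proj(tag,p):
    f=np.load(f'pics/{tag}.npz');K,T=f['K'],f['T']
    q=K@(T[:3,:3].T@(np.array(p)-T[:3,3])); return q[:2]/q[2]
E
python3 - <<'E'
from h import *
for n in ['scene','side','wrist']:
    d=snap(n,n+'0'); print(n,d['pose'].round(3).tolist())
print(get_obs())
E
```

```text
pics
scene [[0.813, 0.311, -0.492, 1.249], [0.582, -0.406, 0.705, -0.912], [0.02, -0.86, -0.511, 0.769], [0.0, 0.0, 0.0, 1.0]]
side [[0.995, -0.062, 0.084, 0.48], [-0.102, -0.418, 0.903, -0.929], [-0.021, -0.906, -0.422, 0.509], [0.0, 0.0, 0.0, 1.0]]
wrist [[0.33, -0.906, -0.263, 0.29], [-0.944, -0.318, -0.09, -0.613], [-0.002, 0.278, -0.961, 0.374], [0.0, 0.0, 0.0, 1.0]]
{'t': 0.15, 'q': array([ 1.12588609,  0.47765006,  0.02235467,  1.55615131, -0.01150832,
        1.10931154, -0.0831038 ]), 'joint_vel': array([ 0.00094941, -0.00339489,  0.00110148, -0.0027101 , -0.00191379,
        0.00099466, -0.00045657]), 'joint_torque': array([ 3.62349827e-03, -5.96921539e+01,  1.61092948e+00, -2.81491810e+01,
        1.26908370e-02,  6.55036958e-03, -5.59544006e-06]), 'eef_pos': array([ 0.22292619, -0.63667284,  0.23055335]), 'tool_rot': array([-6.76745798e-04,  9.85852772e-01,  1.67612131e-01, -1.62712900e-04]), 'contact_force': array([0.02811015, 0.24782118, 0.52684464]), 'torque': array([ 4.59688913e-02, -7.36435992e-05, -4.05312519e-02]), 'grasp_force': 0.0, 'gripper_width': 1.0005643621464508}
```

View pics/scene0.png

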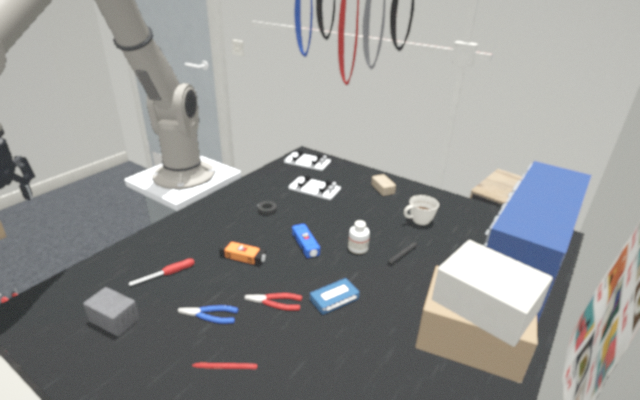

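View pics/side0.png

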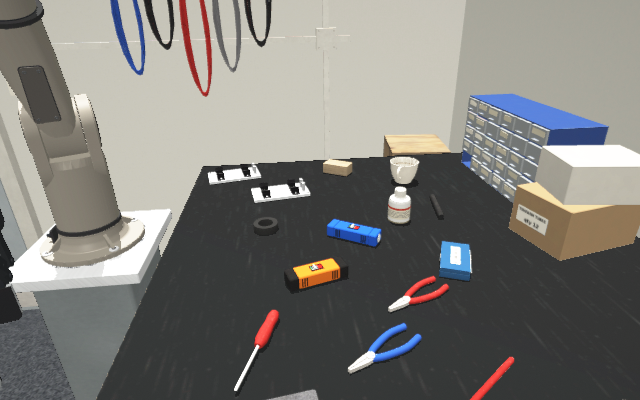

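The scene image shows the orange lamp at about (243,253), the blue one at (306,240), and the holders at (308,160) and (315,187). In the side image the lamp is at (316,273) and the holders are at (234,175) and (281,192).

```bash
python3 - <<'E'
from h import *
for n,tag,u,v,z in [('lamp','scene0',243,248,.03),('lamp','side0',316,268,.03),('hA','scene0',308,160,.01),('hB','scene0',315,188,.01),('hA','side0',234,175,.01),('hB','side0',281,193,.01),('bottle','side0',399,220,0),('tape','side0',265,230,0),('block','side0',338,172,0.0),('blue','side0',354,230,.03)]:
    p=ray(tag,u,v,z);print(n,tag,p.round(3),np.hypot(*p[:2]).round(3))
a=cv2.imread('pics/side0.png');b=cv2.imread('pics/scene0.png')
f=lambda i,u,v:cv2.resize(i[v:v+60,u:u+80],(400,300),interpolation=cv2.INTER_CUBIC)
cv2.imwrite('pics/c1.png',np.vstack([np.hstack([f(a,276,245),f(a,240,160)]),np.hstack([f(b,205,225),f(b,275,160)])]))
E
```

```text
lamp scene0 [ 0.535 -0.231  0.03 ] 0.582
lamp side0 [ 0.536 -0.24   0.03 ] 0.587
hA scene0 [0.312 0.387 0.01 ] 0.497
hB scene0 [0.473 0.21  0.01 ] 0.518
hA side0 [0.315 0.367 0.01 ] 0.484
hB side0 [0.471 0.194 0.01 ] 0.509
bottle side0 [ 0.779 -0.007  0.   ] 0.779
tape side0 [ 0.425 -0.012  0.   ] 0.426
block side0 [0.67  0.365 0.   ] 0.764
blue side0 [ 0.641 -0.096  0.03 ] 0.648
```

View pics/c1.png

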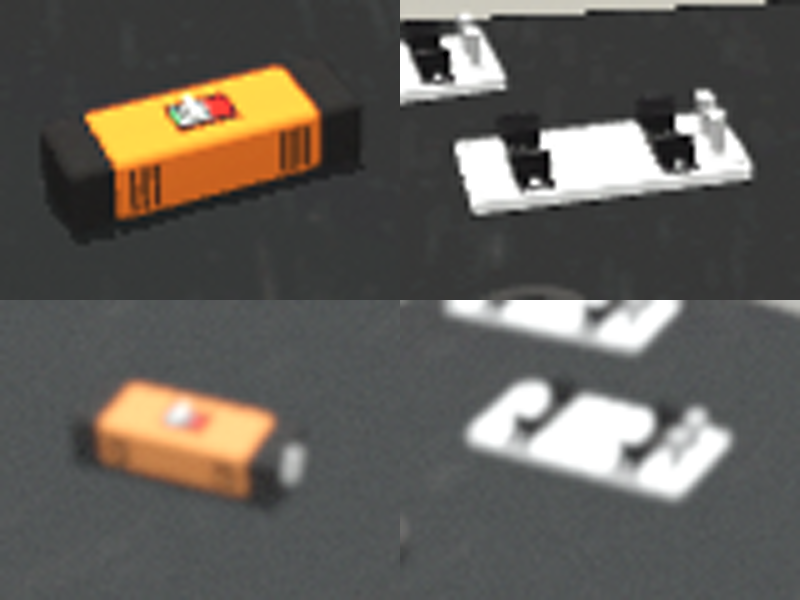

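The crops show the lamp lens and the holder stops both towards +x, and the switch off (red mark ahead). The holder further right is B, at about (0.47, 0.20).

```bash
cat >> h.py <<'E'
def R2(): 
    from scipy.spatial.transform import Rotation as R
    o=get_obs(); q=o['tool_rot']; return R.from_quat([q[1],q[2],q[3],q[0]]).as_matrix(), o['eef_pos'], o
def goal(x,y,z,yaw):
    "shift in tool axes and turn about tool z (deg) to a tool-down pose with tool x at yaw (deg)"
    from scipy.spatial.transform import Rotation as R
    M,p,o=R2(); c,s=np.cos(np.radians(yaw)),np.sin(np.radians(yaw))
    G=np.array([[c,s,0],[s,-c,0],[0,0,-1.]])
    print('t',o['t'],'shift mm',(1000*M.T@(np.array([x,y,z])-p)).round(1),'rotvec',R.from_matrix(M.T@G).as_rotvec(degrees=True).round(2),'now',p.round(4))
E
python3 - <<'E'
from h import *
def yaw(tag,a,b,z):
    p,q=ray(tag,*a,z),ray(tag,*b,z); print(p.round(4),q.round(4),np.degrees(np.arctan2(*(q-p)[1::-1])).round(1),np.linalg.norm(q-p).round(4)) 
c=lambda u,v:(276+u/5,245+v/5)
yaw('side0',c(115,168),c(318,112),.03); yaw('side0',c(85,112),c(283,68),.03)
h=lambda u,v:(240+(u-400)/5,160+v/5)
yaw('side0',h(475,213),h(752,178),.0); yaw('side0',h(455,140),h(742,113),.01)
print(get_obs()['t']); goal(.51,-.245,.20,15)
E
```

```text
[ 0.499  -0.2719  0.03  ] [ 0.584  -0.2447  0.03  ] 17.8 0.0893
[ 0.4889 -0.2319  0.03  ] [ 0.5741 -0.2106  0.03  ] 14.0 0.0878
[0.3931 0.1581 0.    ] [0.559  0.1834 0.    ] 8.6 0.1678
[0.3781 0.2461 0.01  ] [0.5596 0.2623 0.01  ] 5.1 0.1822
0.15
t 0.15 shift mm [ 400.4 -274.8   30.9] rotvec [-0.08  0.01  4.3 ] now [ 0.2229 -0.6367  0.2306]
```

```bash
python3 -c "
from h import *
goal(.53,-.24,.21,16)"
```

```text
t 0.15 shift mm [ 420.9 -272.9   20.9] rotvec [-0.08  0.01  3.3 ] now [ 0.2229 -0.6367  0.2306]
```

>>> {"fn": "arm_command", "kwargs": {"commands": [0.42,-0.273,0.02,0,0,3.3,1,0.42,-0.273,0.02,0,0,3.3,1,0.42,-0.273,0.02,0,0,3.3,1,0.42,-0.273,0.02,0,0,3.3,1,0.42,-0.273,0.02,0,0,3.3,1,0.42,-0.273,0.02,0,0,3.3,1,0.42,-0.273,0.02,0,0,3.3,1,0.42,-0.273,0.02,0,0,3.3,1]}}

```text
t: 0.95
eef_pos: [0.4682, -0.319, 0.2153]
tool_rot: [0.0, 0.99, 0.139, -0.0]
contact_force: [0.8, -0.5, -0.9]
gripper_width: 1.001
grasp_force: 0.0
```

>>> {"fn": "arm_command", "kwargs": {"commands": [0,0,0,0,0,0,1,0,0,0,0,0,0,1,0,0,0,0,0,0,1]}}

```text
t: 1.25
eef_pos: [0.4665, -0.3219, 0.2152]
tool_rot: [0.0, 0.99, 0.138, -0.0]
contact_force: [-1.1, -0.4, -0.4]
gripper_width: 0.998
grasp_force: 0.0
```

```bash
python3 -c "
from h import *
goal(.53,-.24,.21,16)"
```

```text
t 1.25 shift mm [ 83.6 -61.4   5.1] rotvec [ 0.02  0.05 -0.09] now [ 0.4665 -0.3219  0.2152]
```

>>> {"fn": "arm_command", "kwargs": {"commands": [0.084,-0.061,0.005,0,0,0,1,0.084,-0.061,0.005,0,0,0,1,0.084,-0.061,0.005,0,0,0,1,0.084,-0.061,0.005,0,0,0,1,0.084,-0.061,0.005,0,0,0,1]}}

```text
t: 1.75
eef_pos: [0.53, -0.2414, 0.2102]
tool_rot: [0.0, 0.991, 0.137, -0.001]
contact_force: [0.0, -1.5, -0.3]
gripper_width: 1.001
grasp_force: 0.0
```

```bash
python3 - <<'E'
from h import *
d=snap('wrist','w1'); M,p,o=R2(); print(p)
im=cv2.imread('pics/w1.png'); hsv=cv2.cvtColor(im,cv2.COLOR_BGR2HSV)
m=cv2.inRange(hsv,(8,130,110),(25,255,255)); m=cv2.morphologyEx(m,cv2.MORPH_OPEN,np.ones((3,3)))
cs,_=cv2.findContours(m,0,2); c=max(cs,key=cv2.contourArea)
b=cv2.boxPoints(cv2.minAreaRect(c)); print(b.round(1).tolist())
W=np.array([ray('w1',*q,.03) for q in b]); print(W.round(4).tolist(), W.mean(0).round(4))
for i in range(2): e=W[i+1]-W[i]; print(np.linalg.norm(e).round(4),np.degrees(np.arctan2(e[1],e[0])).round(2))
E
```

```text
[ 0.52987427 -0.24160106  0.21027399]
[[340.0, 163.0], [356.0, 163.0], [356.0, 182.0], [340.0, 182.0]]
[[0.5472, -0.2537, 0.03], [0.5514, -0.2685, 0.03], [0.5335, -0.2741, 0.03], [0.5293, -0.2591, 0.03]] [ 0.5403 -0.2639  0.03  ]
0.0154 -74.21
0.0187 -162.65
```

View pics/w1.png

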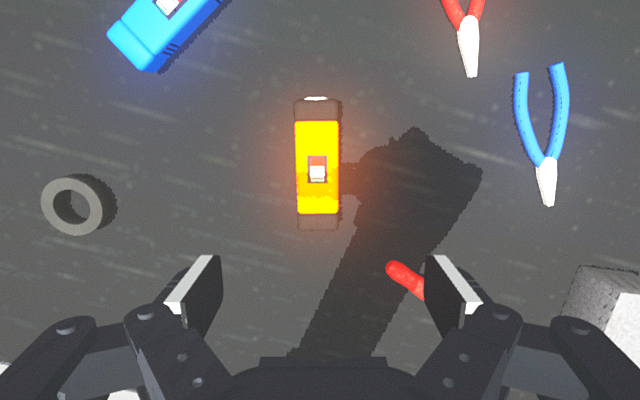

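The wrist view shows the lamp as a yellow-orange patch at about columns 296–338, rows 121–214. The lens is at the top (+x) and the red mark is ahead of the ridge at (317,170), so the switch is off.

```bash
cat >> h.py <<'E'
def orange(tag,z=.03):
    im=cv2.imread(f'pics/{tag}.png'); hsv=cv2.cvtColor(im,cv2.COLOR_BGR2HSV)
    m=cv2.inRange(hsv,(8,160,190),(35,255,255)); m=cv2.morphologyEx(m,cv2.MORPH_CLOSE,np.ones((9,9)))
    cs,_=cv2.findContours(m,0,2); c=max(cs,key=cv2.contourArea)
    W=np.array([ray(tag,*q[0],z)[:2]*1000 for q in c],np.float32); r=cv2.minAreaRect(W)
    print(tag,'px',cv2.boundingRect(c),'rect mm',np.round(r[0],1),np.round(r[1],1),round(r[2],2)); return r
E
python3 -c "
from h import *
orange('w1')
print(ray('w1',317.5,121,.03),ray('w1',317.5,96,.03),ray('w1',317,176,.034),ray('w1',294,123,.03),ray('w1',341,123,.03),ray('w1',316,100,.015))"
```

```text
w1 px (294, 120, 45, 94) rect mm [ 536.  -233.6] [90.9 41.2] 16.51
[ 0.57924004 -0.22241618  0.03      ] [ 0.6006188 -0.2164697  0.03     ] [ 0.52978254 -0.2357368   0.034     ] [ 0.57155357 -0.2018977   0.03      ] [ 0.58343175 -0.24390641  0.03      ] [ 0.59680961 -0.21581344  0.015     ]
```

```bash
python3 -c "
from h import *
goal(.536,-.2336,.005,16.5)"
```

```text
t 1.8 shift mm [  8.3  -6.2 205.3] rotvec [ 0.04  0.06 -0.73] now [ 0.5299 -0.2416  0.2103]
```

>>> {"fn": "arm_command", "kwargs": {"commands": [0.008,-0.006,0.04,0,0,-0.7,1,0.008,-0.006,0.08,0,0,-0.7,1,0.008,-0.006,0.12,0,0,-0.7,1,0.008,-0.006,0.15,0,0,-0.7,1,0.008,-0.006,0.175,0,0,-0.7,1,0.008,-0.006,0.195,0,0,-0.7,1,0.008,-0.006,0.205,0,0,-0.7,1,0.008,-0.006,0.205,0,0,-0.7,1], "force": 40}}

```text
t: 2.6
eef_pos: [0.5358, -0.2322, 0.0043]
tool_rot: [-0.0, 0.99, 0.144, -0.001]
contact_force: [0.9, 0.5, -0.3]
gripper_width: 1.003
grasp_force: 0.0
```

>>> {"fn": "arm_command", "kwargs": {"commands": [0,0,0,0,0,0,0.3,0,0,0,0,0,0,0.3,0,0,0,0,0,0,0.3,0,0,0,0,0,0,0.3,0,0,0,0,0,0,0.3,0,0,0,0,0,0,0.3,0,0,0,0,0,0,0.3,0,0,0,0,0,0,0.3], "force": 40}}

```text
t: 3.4
eef_pos: [0.5383, -0.2316, 0.0067]
tool_rot: [0.001, 0.989, 0.145, 0.001]
contact_force: [-1.1, -0.7, 5.9]
gripper_width: 0.485
grasp_force: 41.8
```

>>> {"fn": "arm_command", "kwargs": {"commands": [0,0,-0.03,0,0,0,0.3,0,0,-0.07,0,0,0,0.3,0,0,-0.11,0,0,0,0.3,0,0,-0.15,0,0,0,0.3,0,0,-0.19,0,0,0,0.3,0,0,-0.22,0,0,0,0.3,0,0,-0.22,0,0,0,0.3]}}

```text
t: 4.1
eef_pos: [0.5397, -0.2317, 0.2303]
tool_rot: [0.002, 0.989, 0.145, 0.004]
contact_force: [0.4, -0.6, -3.2]
gripper_width: 0.485
grasp_force: 42.0
```

```bash
python3 -c "
from h import *
goal(.44,.08,.24,7)"
```

```text
t 4.1 shift mm [  -5.9 -327.2  -11.4] rotvec [ 0.26 -0.42  9.69] now [ 0.5397 -0.2317  0.2303]
```

>>> {"fn": "arm_command", "kwargs": {"commands": [-0.006,-0.04,-0.011,0.3,-0.4,2,0.3,-0.006,-0.09,-0.011,0.3,-0.4,4,0.3,-0.006,-0.14,-0.011,0.3,-0.4,6,0.3,-0.006,-0.19,-0.011,0.3,-0.4,8,0.3,-0.006,-0.24,-0.011,0.3,-0.4,9.7,0.3,-0.006,-0.29,-0.011,0.3,-0.4,9.7,0.3,-0.006,-0.327,-0.011,0.3,-0.4,9.7,0.3,-0.006,-0.327,-0.011,0.3,-0.4,9.7,0.3]}}

```text
t: 4.9
eef_pos: [0.4351, 0.0857, 0.2356]
tool_rot: [-0.003, 0.998, 0.066, -0.005]
contact_force: [-0.5, -0.2, -2.2]
gripper_width: 0.48
grasp_force: 42.1
```

>>> {"fn": "arm_command", "kwargs": {"commands": [0,0,0,0,0,0,0.3,0,0,0,0,0,0,0.3]}}

```text
t: 5.1
eef_pos: [0.4374, 0.0792, 0.2356]
tool_rot: [-0.002, 0.998, 0.06, -0.004]
contact_force: [0.8, -1.3, -2.4]
gripper_width: 0.481
grasp_force: 42.1
```

```bash
python3 -c "
from h import *
snap('wrist','w2'); goal(.44,.08,.24,7)"
```

```text
t 5.15 shift mm [ 2.4 -0.7 -4.3] rotvec [-0.24  0.49 -0.14] now [0.4376 0.079  0.2357]
```

View pics/w2.png

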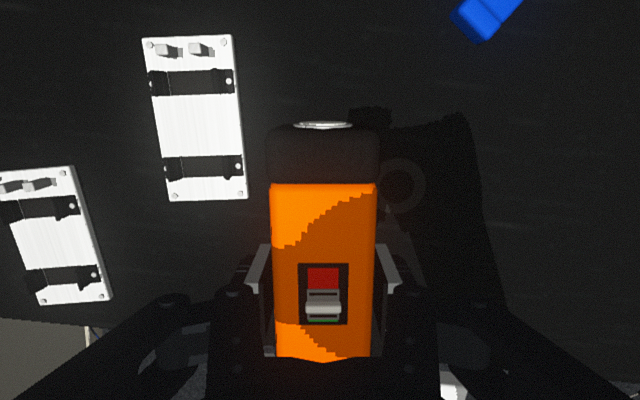

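The right holder's plate has corners at about (142,37), (233,34), (247,199) and (168,201), with the stops at the top. The held lamp is straight, lens forward, with its ridge at about (323,305).

```bash
python3 - <<'E'
from h import *
im=cv2.imread('pics/w2.png'); g=im.min(2); m=(g>120).astype(np.uint8)*255; m[:,255:]=0; m[:,:125]=0; m[215:]=0
m=cv2.morphologyEx(m,cv2.MORPH_CLOSE,np.ones((25,25)))
cs,_=cv2.findContours(m,0,2); h=max(cs,key=cv2.contourArea)
W=np.array([ray('w2',*q[0],.01)[:2]*1000 for q in h],np.float32); r=cv2.minAreaRect(W)
print(cv2.boundingRect(h),np.round(r[0],1),np.round(r[1],1),r[2])
b=cv2.boxPoints(r);print(b.round(1).tolist(),[proj('w2',[*q/1000,.01]).round(0).tolist() for q in b])
# corners by hand
C=np.array([ray('w2',u,v,.01)[:2]*1000 for u,v in [(142,37),(233,34),(248,199),(168,201)]]);print(C.round(1).tolist(),C.mean(0).round(1))
print('screw ',[ray('w2',u,v,.01)[:2].round(4).tolist() for u,v in [(152,47),(224,42),(239,192),(171,195)]])
M,p,o=R2(); zt=p[2]+.0245
for u,v,z in [(270,184,zt),(377,184,zt),(273,290,zt),(375,290,zt),(322.5,291,zt),(322.5,126,zt-.01)]:
    print((u,v),(1000*M.T@(ray('w2',u,v,z)-p)).round(1))
E
```

```text
(142, 34, 106, 168) [467.  217.1] [169.9  90.2] 8.951022148132324
[[376.1000061035156, 248.5], [390.1000061035156, 159.39999389648438], [557.9000244140625, 185.8000030517578], [543.9000244140625, 274.8999938964844]] [[169.0, 201.0], [248.0, 199.0], [231.0, 34.0], [141.0, 37.0]]
[[544.4, 273.6], [557.8, 184.1], [389.5, 159.6], [376.2, 249.6]] [467.  216.7]
screw  [[0.5364, 0.2639], [0.5495, 0.1926], [0.3965, 0.1701], [0.3837, 0.2462]]
(270, 184) [ 42.2 -19.1 -24.8]
(377, 184) [ 42.2  19.1 -24.9]
(273, 290) [ -0.8 -19.8 -24.4]
(375, 290) [ -0.6  20.3 -24.6]
(322.5, 291) [ -1.1  -0.3 -24.5]
(322.5, 126) [ 61.8  -0.3 -15. ]
```

```bash
python3 -c "
from h import *
goal(.4621,.2162,.10,8.9)"
```

```text
t 5.15 shift mm [  41.8 -132.7  136. ] rotvec [-0.25  0.48 -2.04] now [0.4376 0.079  0.2357]
```

>>> {"fn": "arm_command", "kwargs": {"commands": [0.02,-0.045,0.02,-0.2,0.5,-2,0.3,0.042,-0.09,0.04,-0.2,0.5,-2,0.3,0.042,-0.133,0.06,-0.2,0.5,-2,0.3,0.042,-0.133,0.1,-0.2,0.5,-2,0.3,0.042,-0.133,0.125,-0.2,0.5,-2,0.3,0.042,-0.133,0.136,-0.2,0.5,-2,0.3,0.042,-0.133,0.136,-0.2,0.5,-2,0.3,0.042,-0.133,0.136,-0.2,0.5,-2,0.3]}}

```text
t: 5.95
eef_pos: [0.4632, 0.2177, 0.1015]
tool_rot: [-0.001, 0.997, 0.078, 0.001]
contact_force: [-0.7, 0.8, -2.6]
gripper_width: 0.485
grasp_force: 42.1
```

```bash
python3 -c "
from h import *
goal(.4621,.2162,.10,8.9);goal(.4621,.2162,.0165,8.9)
snap('wrist','w3')
print(R2()[2]['tool_rot'])"
```

```text
t 5.95 shift mm [-1.3  1.3  1.5] rotvec [-0.08 -0.16 -0.01] now [0.4632 0.2177 0.1015]
t 5.95 shift mm [-1.5  1.4 85. ] rotvec [-0.08 -0.16 -0.01] now [0.4632 0.2177 0.1015]
[-0.00103458  0.99697662  0.0776733   0.0018452 ]
```

View pics/w3.png

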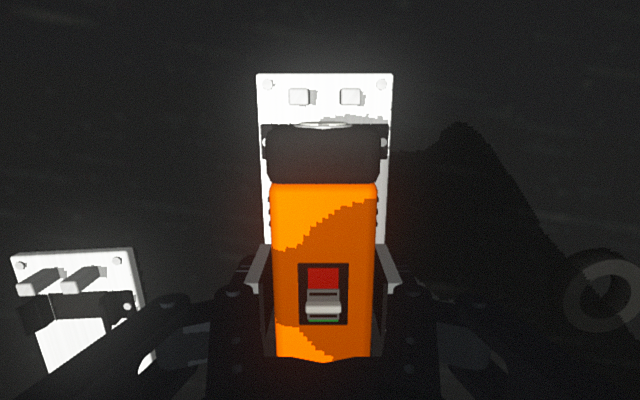

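The plate's front edge runs from column 256 to 393 at row 73, the stops are at columns 299 and 351, and the lamp is centred over the holder at about column 323.

```bash
python3 -c "
from h import *
M,p,o=R2()
for u,v,z in [(256,73,.01),(393,73,.01),(289,92,.035),(361,92,.035)]: print((1000*M.T@(ray('w3',u,v,z)-p)).round(1))
goal(.4621,.2162,.0165,8.9)"
```

```text
[ 87.8 -43.1  92.4]
[87.7 45.9 92.3]
[ 75.5 -19.6  67.3]
[75.5 22.8 67.3]
t 6.0 shift mm [-1.9  1.7 85.5] rotvec [-0.1  -0.22  0.01] now [0.4634 0.218  0.102 ]
```

>>> {"fn": "arm_command", "kwargs": {"commands": [-0.002,0.0016,0.02,0,-0.2,0,0.3,-0.002,0.0016,0.04,0,-0.2,0,0.3,-0.002,0.0016,0.055,0,-0.2,0,0.3,-0.002,0.0016,0.065,0,-0.2,0,0.3,-0.002,0.0016,0.073,0,-0.2,0,0.3,-0.002,0.0016,0.079,0,-0.2,0,0.3,-0.002,0.0016,0.083,0,-0.2,0,0.3,-0.002,0.0016,0.083,0,-0.2,0,0.3]}}

```text
t: 6.8
eef_pos: [0.4605, 0.2164, 0.0175]
tool_rot: [-0.001, 0.997, 0.078, -0.001]
contact_force: [-0.8, 0.0, -2.0]
gripper_width: 0.483
grasp_force: 42.1
```

```bash
python3 -c "
from h import *
goal(.4621,.2162,.0165,8.9); o=get_obs(); print(o['contact_force'])"
```

```text
t 6.8 shift mm [1.6 0.4 1. ] rotvec [-0.07  0.12  0.1 ] now [0.4605 0.2164 0.0175]
[-0.77923964  0.04226144 -2.03282197]
```

>>> {"fn": "arm_command", "kwargs": {"commands": [0,0,0.001,0,0,0,0.3,0,0,0.002,0,0,0,0.3,0,0,0.002,0,0,0,0.3]}}

```text
t: 7.1
eef_pos: [0.4608, 0.2165, 0.0166]
tool_rot: [-0.0, 0.997, 0.078, -0.001]
contact_force: [-1.3, -1.3, 4.9]
gripper_width: 0.483
grasp_force: 43.1
```

>>> {"fn": "arm_command", "kwargs": {"commands": [0,0,0,0,0,0,0.9,0,0,0,0,0,0,0.9,0,0,0,0,0,0,0.9,0,0,0,0,0,0,0.9,0,0,0,0,0,0,0.9,0,0,0,0,0,0,0.9]}}

```text
t: 7.7
eef_pos: [0.4604, 0.2163, 0.0156]
tool_rot: [-0.001, 0.997, 0.078, -0.001]
contact_force: [0.2, 0.5, 1.0]
gripper_width: 0.904
grasp_force: 0.0
```

>>> {"fn": "arm_command", "kwargs": {"commands": [0,0,-0.02,0,0,0,0.9,0,0,-0.05,0,0,0,0.9,0,0,-0.09,0,0,0,0.9,-0.02,0,-0.11,0,0,0,0,-0.02,0,-0.11,0,0,0,0,-0.02,0,-0.11,0,0,0,0,-0.02,0,-0.11,0,0,0,0,-0.02,0,-0.11,0,0,0,0], "force": 40}}

```text
t: 8.5
eef_pos: [0.4408, 0.2128, 0.1245]
tool_rot: [-0.0, 0.997, 0.078, -0.002]
contact_force: [-0.3, -0.1, 0.4]
gripper_width: 0.042
grasp_force: 0.0
```

>>> {"fn": "arm_command", "kwargs": {"commands": [0,0,0,0,0,0,0,0,0,0,0,0,0,0,0,0,0,0,0,0,0,0,0,0,0,0,0,0]}}

```text
t: 8.9
eef_pos: [0.4409, 0.2131, 0.1256]
tool_rot: [-0.001, 0.997, 0.078, -0.001]
contact_force: [0.1, -0.1, -0.6]
gripper_width: -0.001
grasp_force: 0.0
```

```bash
python3 -c "
from h import *
snap('wrist','w4'); snap('side','s4'); M,p,o=R2(); print(p,o['contact_force'],o['gripper_width'])"
```

```text
[0.44098451 0.21312694 0.12569123] [-0.203377   -0.67246752  0.15863146] 0.0006654308664507734
```

View pics/w4.png

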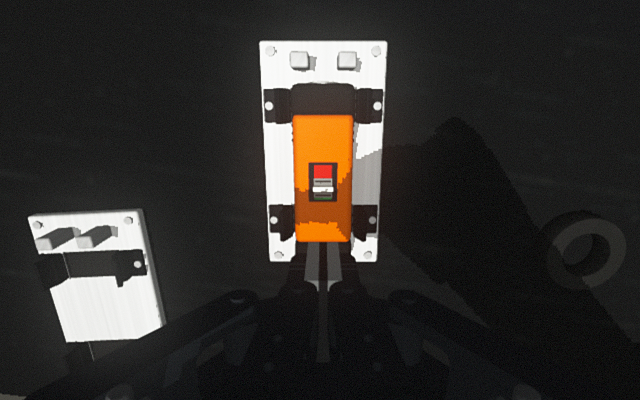

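The lamp lies between the saddles with its front end just short of the stops and the switch red (off). The ridge is at about (322,187), and the closed fingertips start at about row 250.

```bash
python3 - <<'E'
from h import *
M,p,o=R2(); r=orange('w4',.04)
c=np.array([*r[0],40])/1000
H=np.array([.467,.217]); a=np.radians(8.9); 
print('lamp in holder',np.round(1000*np.array([[np.cos(a),np.sin(a)],[-np.sin(a),np.cos(a)]])@(c[:2]-H),1))
print('lamp c in tool',(1000*M.T@(c-p)).round(1))
for u,v,z in [(322.5,179,.044),(322.5,192,.040),(322,248,p[2]),(322,260,p[2]),(322,280,p[2]),(305,252,p[2]),(342,252,p[2]),(322.5,82,.04),(299,66,.035)]: print((u,v),(1000*M.T@(ray('w4',u,v,z)-p)).round(1))
print('tip proj',[proj('w4',p+M@np.array([x,0,0])).round(0) for x in (-.011,0,.011)])
im=cv2.imread('pics/w4.png')
cv2.imwrite('pics/c4.png',np.hstack([cv2.resize(im[150:330,240:400],(500,562),interpolation=cv2.INTER_CUBIC)*1]))
cv2.imwrite('pics/c4.png',np.clip(cv2.imread('pics/c4.png').astype(float)*2.5,0,255))
E
```

```text
w4 px (293, 115, 60, 77) rect mm [476.5 219.3] [51.3 39.1] 9.05
lamp in holder [9.7 0.8]
lamp c in tool [36.2 -0.4 85.6]
(322.5, 179) [20.  -0.2 81.7]
(322.5, 192) [ 9.8 -0.3 85.7]
(322, 248) [ 6.3 -0.4 -0. ]
(322, 260) [ 0.3 -0.4 -0. ]
(322, 280) [-10.1  -0.4   0. ]
(305, 252) [ 4.3 -8.2  0. ]
(342, 252) [ 4.3  8.8 -0. ]
(322.5, 82) [82.2 -0.2 85.5]
(299, 66) [ 92.2 -15.3  90.5]
tip proj [array([323., 282.]), array([323., 261.]), array([323., 238.])][ WARN:0@0.369] global loadsave.cpp:1063 imwrite_ Unsupported depth image for selected encoder is fallbacked to CV_8U.
```

View pics/c4.png

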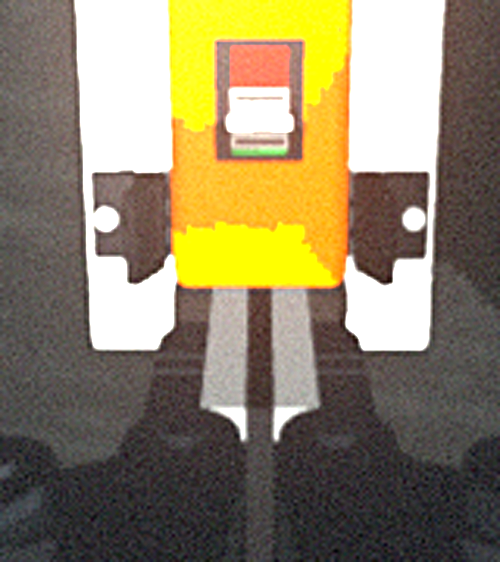

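```bash
python3 - <<'E'
from h import *
M,p,o=R2()
for u,v,z in [(322.5,193,.044),(322.5,184.8,.040),(322.5,115,.04),(322.5,83,.037)]: print((u,v),(1000*M.T@(ray('w4',u,v,z)-p)).round(1))
goal(.4335,.2125,.0425,8.9)
E
```

```text
(322.5, 193) [10.2 -0.3 81.7]
(322.5, 184.8) [15.  -0.3 85.7]
(322.5, 115) [61.9 -0.2 85.6]
(322.5, 83) [81.8 -0.2 88.5]
t 9.0 shift mm [-7.3 -0.4 83.2] rotvec [-0.07  0.11  0.09] now [0.441  0.2131 0.1257]
```

>>> {"fn": "arm_command", "kwargs": {"commands": [-0.008,-0.0003,0.03,0,0,0,0,-0.008,-0.0003,0.05,0,0,0,0,-0.008,-0.0003,0.065,0,0,0,0,-0.008,-0.0003,0.073,0,0,0,0,-0.008,-0.0003,0.078,0,0,0,0,-0.008,-0.0003,0.081,0,0,0,0,-0.008,-0.0003,0.082,0,0,0,0,-0.008,-0.0003,0.082,0,0,0,0]}}

```text
t: 9.8
eef_pos: [0.4331, 0.2124, 0.0441]
tool_rot: [-0.001, 0.997, 0.078, -0.001]
contact_force: [0.1, 0.3, 0.9]
gripper_width: 0.004
grasp_force: 0.0
```

```bash
python3 -c "
from h import *
goal(.4335,.2125,.042,8.9)"
```

```text
t 9.8 shift mm [ 0.4 -0.1  2.1] rotvec [-0.08  0.08  0.09] now [0.4331 0.2124 0.0441]
```

>>> {"fn": "arm_command", "kwargs": {"commands": [0,0,0.001,0,0,0,0,0,0,0.002,0,0,0,0,0,0,0.002,0,0,0,0,0,0,0.002,0,0,0,0]}}

```text
t: 10.2
eef_pos: [0.4328, 0.2122, 0.0418]
tool_rot: [-0.001, 0.997, 0.078, -0.001]
contact_force: [-0.9, 0.1, 0.0]
gripper_width: -0.002
grasp_force: 0.0
```

>>> {"fn": "arm_command", "kwargs": {"commands": [0.001,0,0,0,0,0,0,0.002,0,0,0,0,0,0,0.003,0,0,0,0,0,0,0.004,0,0,0,0,0,0,0.005,0,0,0,0,0,0,0.006,0,0,0,0,0,0,0.007,0,0,0,0,0,0,0.008,0,0,0,0,0,0]}}

```text
t: 11.0
eef_pos: [0.4408, 0.2135, 0.0417]
tool_rot: [-0.001, 0.997, 0.078, -0.001]
contact_force: [0.0, 0.6, -0.9]
gripper_width: 0.002
grasp_force: 0.0
```

>>> {"fn": "arm_command", "kwargs": {"commands": [0.001,0,0,0,0,0,0,0.002,0,0,0,0,0,0,0.003,0,0,0,0,0,0,0.004,0,0,0,0,0,0]}}

```text
t: 11.4
eef_pos: [0.4444, 0.214, 0.0416]
tool_rot: [-0.0, 0.997, 0.079, -0.001]
contact_force: [-1.3, -0.1, 0.7]
gripper_width: 0.001
grasp_force: 0.9
```

>>> {"fn": "arm_command", "kwargs": {"commands": [0.001,0,0,0,0,0,0,0.002,0,0,0,0,0,0,0.003,0,0,0,0,0,0,0.004,0,0,0,0,0,0]}}

```text
t: 11.8
eef_pos: [0.4487, 0.2147, 0.0416]
tool_rot: [-0.001, 0.997, 0.078, -0.001]
contact_force: [-1.4, -0.6, 0.1]
gripper_width: -0.004
grasp_force: 0.6
```

>>> {"fn": "arm_command", "kwargs": {"commands": [0.001,0,0,0,0,0,0,0.002,0,0,0,0,0,0,0.003,0,0,0,0,0,0]}}

```text
t: 12.1
eef_pos: [0.4515, 0.2152, 0.0416]
tool_rot: [-0.0, 0.997, 0.078, -0.001]
contact_force: [-3.3, -0.2, 0.4]
gripper_width: 0.003
grasp_force: 1.4
```

>>> {"fn": "arm_command", "kwargs": {"commands": [0.001,0,0,0,0,0,0,0.002,0,0,0,0,0,0,0.003,0,0,0,0,0,0]}}

```text
t: 12.4
eef_pos: [0.4537, 0.2155, 0.0414]
tool_rot: [-0.0, 0.997, 0.079, -0.002]
contact_force: [-4.5, -0.3, 2.0]
gripper_width: 0.001
grasp_force: 2.3
```

>>> {"fn": "arm_command", "kwargs": {"commands": [0.001,0,0,0,0,0,0,0.002,0,0,0,0,0,0]}}

```text
t: 12.6
eef_pos: [0.4577, 0.2163, 0.0419]
tool_rot: [-0.001, 0.997, 0.078, -0.0]
contact_force: [0.2, -0.2, -0.2]
gripper_width: 0.002
grasp_force: 0.0
```

>>> {"fn": "arm_command", "kwargs": {"commands": [0.001,0,0,0,0,0,0,0.001,0,0,0,0,0,0]}}

```text
t: 12.8
eef_pos: [0.4583, 0.2163, 0.0418]
tool_rot: [-0.001, 0.997, 0.078, -0.001]
contact_force: [-0.5, 0.0, -0.1]
gripper_width: 0.001
grasp_force: 0.0
```

>>> {"fn": "arm_command", "kwargs": {"commands": [-0.003,0,0,0,0,0,0,-0.006,0,-0.002,0,0,0,0,-0.006,0,-0.02,0,0,0,0,-0.01,0,-0.05,0,0,0,0,-0.02,0,-0.09,0,0,0,0,-0.02,0,-0.11,0,0,0,0,-0.02,0,-0.11,0,0,0,0]}}

```text
t: 13.5
eef_pos: [0.4394, 0.2139, 0.1548]
tool_rot: [-0.001, 0.997, 0.079, 0.002]
contact_force: [0.6, -0.7, 0.3]
gripper_width: -0.002
grasp_force: 0.0
```

```bash
python3 - <<'E'
from h import *
snap('wrist','w5'); M,p,o=R2(); print(o['t'],p)
im=cv2.imread('pics/w5.png'); cv2.imwrite('pics/c5.png',cv2.resize(im[30:280,230:430],(480,600),interpolation=cv2.INTER_CUBIC))
E
```

```text
13.55 [0.4385992  0.21322651 0.15306006]
```

View pics/c5.png

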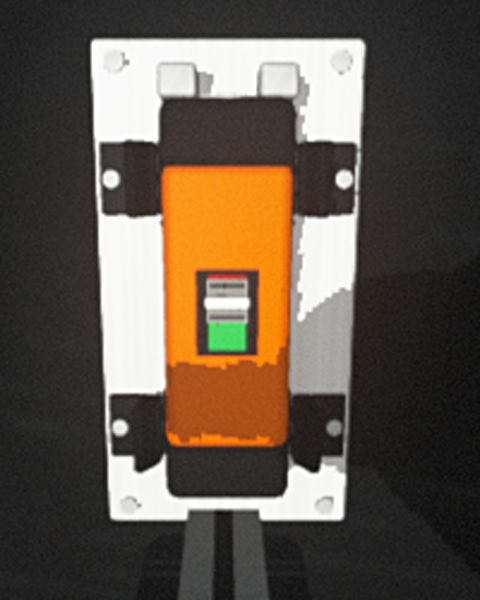

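The switch shows green (on), and the lamp's front end is against both stops (crop row ~97) with the fingers clear.

```bash
python3 -c "
from h import *
print(hand_in())"
```

```text
the job is handed in; nothing more can be done
None
```

The job is handed in at about 13.6 s: the lamp lies released in the right-hand holder against the stops, its switch showing green (on), and the arm kept clear of the bottle, block and tape; no verdict came back.

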